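# Stopper a vial with the guarded bench press

## Robot

A 6-joint arm with a two-finger parallel gripper is mounted at the origin on a cart in front of the work surface, level with it; the furniture and walls round the work are solid. World frame = base frame: x ahead of the robot, y to its left, z up, the work surface at z = 0. Lengths are in m, angles in rad, forces in N, time in s.
With the tool pointing down it reaches from about 0.25 to 0.8 m from the base axis. Payload 8.5 kg.
Tool frame: the origin (TCP) lies between the finger pads; the fingertips stand 22 mm ahead of it and the grasp point (between the pads) lies 3 mm ahead of it (bot.tcp_to_tips is the distance from the TCP to the fingertips, in m); z points along the fingers, y is the line along which they close (so a half turn about z gives the same grasp; the last joint's range is limited). The gripper opens to 85 mm and grips with 20 to 120 N. Pads are 22 mm wide; open, the fingers measure 114 mm over their backs; the gripper's body (76 mm by 85 mm) begins 54 mm behind the grasp point. The pads swing forward as they close: fully open they stand 13 mm farther back than shut.
Start: joints at [-1.207, 0.238, -0.013, 1.319, 0, 1.571], TCP at [0.187, -0.491, 0.253] pointing down, gripper open.
Joint ranges: [-2.66, 2.66], [-1.03, 1.9], [-1.14, 1.46], [-1.82, 2.27], [-1.45, 1.34], [-3.14, 3.14]. Speed limits (rad/s): [2.22, 2.22, 2.79, 3.14, 3.14, 3.14].

## Interface

Orientations are given as a unit quaternion [x, y, z, w].
In Python, from station import bot gives the robot as it stands. Calls block until the motion is done:
- bot.move_to(position, orientation): joint-space move of the TCP to a pose.
- bot.servo_line(position, attitude=None, vel=0.15): straight line of the TCP; attitude=None keeps the orientation; vel is the mean speed in m/s.
- bot.set_joints(angles): joint-space move.
- bot.ungrasp() and bot.close(f_grip=None): open the fingers fully, or close them until they stop; f_grip is the grip in N (None keeps the last).
- bot.hold(seconds).
- bot.inverse_kinematics(position, orientation): joint angles nearest the present ones, or None.
- bot.state(): the state.
- bot.read_camera(name): name is "scene" or "top"; returns the picture (400x640x3 uint8, red, green, blue); there is no depth.
- bot.camera_model(name): a dict with "camera_matrix" (3x3 intrinsics, pixels), "k1" (the pictures are not rectified: a ray, as slopes to the right and down, at radius r is drawn at 1 + k1 r^2 times it, then the intrinsics apply), "camera_from_world" (4x4, takes a point from world to camera coordinates). Camera axes: x right, y down, z forward; pixel columns grow to the right and rows downward; lengths in m; the calibration is good to about 2 mm. A picture is of the moment at which its call begins. camera_model takes no time and is no camera call.
A pose or a line that the arm cannot do raises bot.PlanningError and nothing moves.
- bot.finish_job(): hands the job in; it is judged then, once.
The state is a dict: "time": time; "qpos": joint angles; "qvel": joint speeds; "tau": joint torques, N m; "position": TCP position; "orientation": TCP orientation; "ft_force": force on the tool from outside, world axes, zero at the start; "moment": the same for the moment, N m; "grip_width": finger opening in m; "grip_force": force on a finger pad.
Only numpy, scipy, OpenCV 4.12 (cv2) and the standard library are available. Lean on these libraries where they do the work, as an engineer would, in place of code of your own. Each camera call takes 0.05 s, during which the arm holds its last target. There are 200 camera calls.

## Task

Close the vial with the stoppering press: push the carriage in by its blue tab until it stops, so that the vial stands under the ram, then reach down through the yellow-framed window in the clear guard and press the red lever pad all the way down, so that the ram drives the stopper fully into the vial. Let the lever come back up and push the carriage all the way out again. Do not touch the guard or its frame at any time, and leave the bottle, the timer and the block of finished vials where they stand.

Things in the scene. Friction and masses are not known exactly. Their poses are not given: they have to be found in the camera images.
- press: Grey bench press, fixed, base 185 x 138 mm. Origin: on the bench under the ram's axis; x points back to its column, y to the robot's left where the carriage comes out, z up; turned by -0.12 to 0.3 rad. Carriage guide: y = -65 to +185 mm, 62 mm wide, 32 mm high. Behind it: mixers 130 mm high beyond world x = 0.61 m; a pipette stand about 0.3 m high near world x 0.66, y -0.2 m, to be swung past in front.
- guard: Clear plastic hood over the press, fixed to it, same origin and axes as the press: front panel at x = -92 mm, sides at y = -60 and +60 mm, open at the back from x = +40 mm, roof up to z = 169 mm, with a yellow frame up to z = 172 mm round the window in the roof. The left side has a tunnel, 70 mm wide and 110 mm high, for the vial. Not to be touched.
- window_centre (a point): Centre of the window in the guard's level roof, at the frame's top, 172 mm above the bench. The opening is 66 mm along the press's x and 90 mm along its y; it lies straight above the lever pad.
- lever_pad (a point): Centre of the top of the ridged red pad on the end of the steel lever, 34 mm along the press's x and 40 mm along y. At rest it is 160 mm above the bench (12 mm below the frame's top), fully pressed 139 mm; it goes nearly straight down.
- lever (a joint): Lever angle in rad: 0 = up (a spring brings it back), 0.20 = fully down against its stop. The hinge is at the column, 105 mm behind the pad. It takes about 4 N on the pad at first and about 10 N near the end while the stopper goes in.
- tab (a point): Centre of the carriage's upright blue push tab, a plate 44 mm wide along the press's x, 6 mm thick along its y and 68 mm high (32 to 100 mm above the bench); this point is 80 mm above the bench, level with the carriage's middle line. With the carriage home the tab stands at the press's y = 158 mm, 98 mm outside the guard's side; fully out it is at y = 233 mm.
- carriage (a joint): Travel of the vial carriage in m: 0 = fully out (vial outside the guard, 75 mm from the ram's axis), 0.075 = home against its stop, vial under the ram. It slides towards the press's -y as it goes in; friction about 2 N holds it where it is left.
- stopper (a joint): How far the red-topped rubber stopper has been driven into the vial, in m: 0 = standing 8 mm proud, 0.008 = seated (the lever's full stroke seats it). It stays where it is pushed (4 N).
- vial_block: Loose blue block 64 x 94 x 28 mm with five finished, stoppered vials, 59 mm high in all, on the bench beside the press's right side. Origin under its centre. Leave alone.
- bottle_small: Loose small reagent bottle with a green cap, 45 mm across, 92 mm high, in front of the carriage guide. Origin under its centre. Leave alone.
- timer: Loose white lab timer, 43 x 66 x 57 mm, further right. Origin under its centre. Leave alone.

How it is judged:
On the way, in this order (a step that is already met when the one before it is completed fails the run):
1. the carriage is pushed home, the stopper still proud and the lever up (value of joint carriage above 0.0725 m and value of joint stopper below 0.002 m and value of joint lever below 0.05 rad), for 0.2 s.
2. the lever is fully down and the stopper seated, with the carriage home (value of joint carriage above 0.0725 m and value of joint lever above 0.185 rad and value of joint stopper above 0.0066 m), for 0.2 s.
At the end, for the whole second after the job is handed in: The stopper is driven in at least 6.6 of its 8 mm, the lever is back up (within 0.02 rad), the carriage is out again (within 6 mm of its outer stop) and the bystanders are at rest (value of joint stopper above 0.0066 m and value of joint lever below 0.02 rad and value of joint carriage below 0.006 m and linear speed of each of vial_block, bottle_small, timer below 0.01 m/s); the robot touches nothing.
It fails at once if the robot touches the guard or its window frame (contact force between any of the arm, the fingers and guard above 0.3 N).
It fails at once if the block of finished vials is lifted or shifted by more than 15 mm, or tipped (distance of vial_block from where it was at the start of the episode above 0.015 m or angle between vial_block's own z axis and vertical above 0.3 rad).
It fails at once if the bottle is lifted or shifted by more than 15 mm, or tipped (distance of bottle_small from where it was at the start of the episode above 0.015 m or angle between bottle_small's own z axis and vertical above 0.3 rad).
It fails at once if the timer is lifted or shifted by more than 15 mm, or tipped (distance of timer from where it was at the start of the episode above 0.015 m or angle between timer's own z axis and vertical above 0.3 rad).
It also fails if it takes over 54 s, if anything falls off the work surface, if the arm or the gripper's body presses on something with over 40 N, if the wrist force passes 120 N, or if a joint passes its speed limit or range.

## Working session

There is one attempt and no reset: what is moved stays moved. The work goes in short steps, each a Python script; the robot and the scene stay as the last script left them, time stands still between calls to the robot, and variables do not carry over. Pictures are saved under pics/ and viewed, at most 10 in all, crops included, and the job is handed in when it is done.

```bash
ls; mkdir -p pics
python3 - <<'E'
from station import bot
import cv2
for n in("scene","top"):
    cv2.imwrite(f"pics/{n}0.png",bot.read_camera(n)[:,:,::-1]); m=bot.camera_model(n); print(n,m)
s=bot.state();print(s["time"],s["position"],s["orientation"],s["ft_force"])
E
```

```text
pics
scene {'camera_matrix': array([[467.17885223,   0.        , 315.71117246],
       [  0.        , 467.17885223, 195.49585834],
       [  0.        ,   0.        ,   1.        ]]), 'k1': 0.028933557610795028, 'camera_from_world': array([[-0.80289657, -0.5957589 , -0.02069849,  0.36449426],
       [-0.41706909,  0.58620971, -0.69455853,  0.3321962 ],
       [ 0.42592308, -0.54902596, -0.71913839,  1.05735311],
       [ 0.        ,  0.        ,  0.        ,  1.        ]])}
top {'camera_matrix': array([[503.64015307,   0.        , 315.22182748],
       [  0.        , 503.64015307, 197.45181992],
       [  0.        ,   0.        ,   1.        ]]), 'k1': -0.026104926874953197, 'camera_from_world': array([[-2.00488938e-02, -9.99793623e-01, -3.27936698e-03,
        -3.78350617e-02],
       [-9.94790671e-01,  2.02762521e-02, -9.99019272e-02,
         4.93300923e-01],
       [ 9.99478030e-02,  1.25936055e-03, -9.94991885e-01,
         1.63249508e+00],
       [ 0.00000000e+00,  0.00000000e+00,  0.00000000e+00,
         1.00000000e+00]])}
0.1 [ 0.18666514 -0.49032932  0.25275693] [ 9.83499770e-01  1.80908246e-01 -1.46788369e-04 -6.22383126e-04] [ 0.17755284 -0.34562359  0.14458742]
```

View pics/scene0.png

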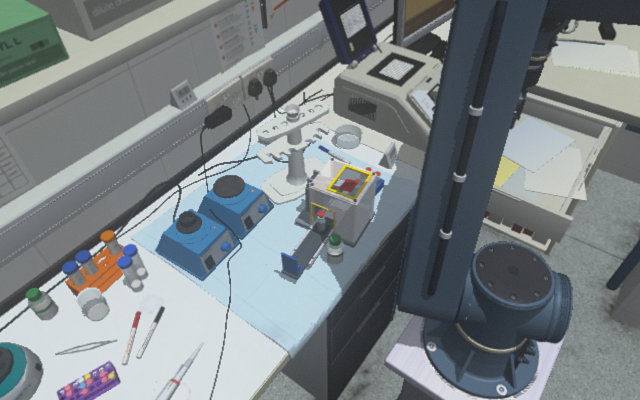

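View pics/top0.png

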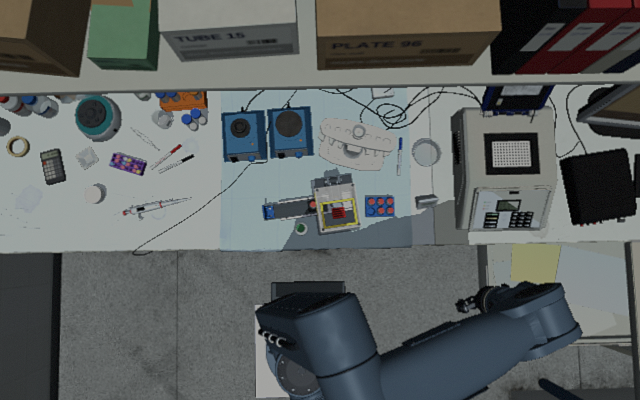

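The top view shows the yellow frame near (338,214), the blue tab near (268,212) and the bottle near (301,228). In the scene view the frame is near (350,180) and the tab near (291,263). Next I'll segment by colour and enlarge.

```bash
cat > h.py <<'E'
import numpy as np, cv2
from station import bot
def ray(n,uv):
    m=bot.camera_model(n); K=m["camera_matrix"]; T=m["camera_from_world"]
    d=(np.array(uv,float)-K[:2,2])/K[0,0]; s=d.copy()
    for _ in range(8): s=d/(1+m["k1"]*(s@s))
    R=T[:3,:3]; return -R.T@T[:3,3], R.T@np.r_[s,1]
def on_z(n,uv,z):
    o,d=ray(n,uv); return o+d*(z-o[2])/d[2]
def proj(n,p):
    m=bot.camera_model(n); T=m["camera_from_world"]; c=T[:3,:3]@p+T[:3,3]; s=c[:2]/c[2]
    return s*(1+m["k1"]*(s@s))*m["camera_matrix"][0,0]+m["camera_matrix"][:2,2]
def tri(a,b):
    (o1,d1),(o2,d2)=ray("scene",a),ray("top",b)
    t=np.linalg.lstsq(np.c_[d1,-d2],o2-o1,rcond=None)[0]
    p,q=o1+d1*t[0],o2+d2*t[1]; return (p+q)/2,np.linalg.norm(p-q)
E
python3 - <<'E'
from h import *
box={"top":(255,165,405,245),"scene":(265,150,405,285)}
for n,(x0,y0,x1,y1) in box.items():
    im=cv2.imread(f"pics/{n}0.png")[y0:y1,x0:x1]; h=cv2.cvtColor(im,cv2.COLOR_BGR2HSV)
    k=5
    cv2.imwrite(f"pics/{n}crop.png",cv2.resize(im,None,fx=k if n=="top" else 4.4,fy=k if n=="top" else 4.4,interpolation=cv2.INTER_CUBIC))
    for c,lo,hi in(("yellow",(22,150,120),(35,255,255)),("blue",(105,140,50),(125,255,255)),("red",(0,150,80),(8,255,255)),("green",(50,80,30),(90,255,255))):
        N,_,st,ce=cv2.connectedComponentsWithStats(cv2.inRange(h,lo,hi))
        for i in range(1,N):
            if st[i,4]>12: print(n,c,st[i]+[x0,y0,0,0,0],(ce[i]+[x0,y0]).round(1))
    m=cv2.inRange(h,(22,150,120),(35,255,255)); pts=np.argwhere(m)[:,::-1].astype(np.float32)+[x0,y0]
    w=np.array([on_z(n,p,.172)[:2] for p in pts],np.float32); r=cv2.minAreaRect(w)
    print(n,"frame rect",r,len(w), cv2.boxPoints(r))
E
```

```text
top yellow [347 199   8   7  15] [351.7 201.1]
top yellow [321 203   4   8  15] [321.8 205.8]
top yellow [354 207   3  14  14] [354.6 213.5]
top blue [365 197  29  20 296] [376.6 207.3]
top blue [262 206  13  13 104] [268.2 211.9]
top red [379 199   4   5  14] [380.6 200.8]
top red [333 207  13  11  42] [341.2 213. ]
top green [296 224   8   8  46] [299.8 227.4]
top frame rect ((0.43071621656417847, -0.11619125306606293), (0.07459520548582077, 0.09947367757558823), 5.985554218292236) 76 [[ 0.3884355  -0.07061487]
 [ 0.3988084  -0.16954625]
 [ 0.47299692 -0.16176763]
 [ 0.46262404 -0.06283626]]
scene yellow [327 165  45  34 200] [348.3 180.4]
scene blue [376 179   7   9  20] [379.4 183.4]
scene blue [282 253  15   7  21] [288.8 256.2]
scene red [318 211   6   5  23] [320.6 213.2]
scene green [330 234  10   9  71] [334.5 237.9]
scene frame rect ((0.42916008830070496, -0.08821064233779907), (0.08050537109375, 0.16646330058574677), 4.560070037841797) 214 [[ 0.38241756 -0.00844272]
 [ 0.39565212 -0.17437908]
 [ 0.47590262 -0.16797857]
 [ 0.46266806 -0.0020422 ]]
```

View pics/topcrop.png

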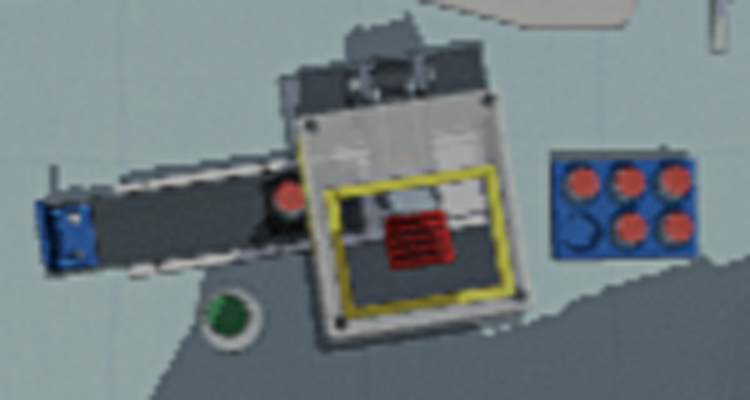

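View pics/scenecrop.png

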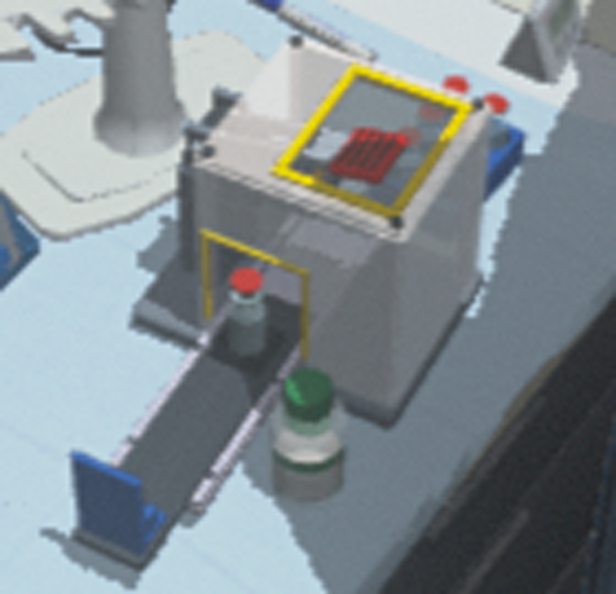

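Run:
```python
from h import *
T=lambda p:np.array(p)/5-.4+[255,165]
S=lambda p:np.array(p)/4.4-.39+[265,150]
def rep(name,t,s,z):
    for a,b in zip(t,s):
        p,e=tri(S(b),T(a)); print(name,"tri",p.round(4),"gap",round(e,4),"top@z",on_z("top",T(a),z)[:2].round(4),"scene@z",on_z("scene",S(b),z)[:2].round(4))
# frame outer corners order: back-left, back-right, front-right, front-left
rep("frame",[(325,190),(493,167),(515,295),(345,318)],[(353-77,170),(353,66),(473,104),(398,217)] ,.172)
rep("screws",[(312,126),(489,100),(519,296),(341,323)],[(208,151),(296,42),(477,104),(397,222)],.169)
rep("pad",[(420,240)],[(370,156)],.16)
rep("tabtopedge",[(42,237)],[(105,472)],.1)
rep("stopper",[(289,196)],[(246,280)],.09)
rep("bottle",[(228,314)],[(307,384)],.092)
```

```text
frame tri [ 0.4605 -0.0614  0.1761] gap 0.0024 top@z [ 0.4619 -0.0608] scene@z [ 0.4618 -0.0652]
frame tri [ 0.4738 -0.1614  0.1739] gap 0.0008 top@z [ 0.4737 -0.1617] scene@z [ 0.4753 -0.1629]
frame tri [ 0.397  -0.1721  0.1764] gap 0.0011 top@z [ 0.3967 -0.1727] scene@z [ 0.3997 -0.176 ]
frame tri [ 0.3844 -0.0714  0.1753] gap 0.0014 top@z [ 0.3851 -0.0711] scene@z [ 0.3854 -0.0745]
screws tri [ 0.5007 -0.0536  0.1743] gap 0.0008 top@z [ 0.5009 -0.0538] scene@z [ 0.5044 -0.0575]
screws tri [ 0.5144 -0.1601  0.173 ] gap 0.0008 top@z [ 0.5145 -0.1606] scene@z [ 0.5174 -0.1637]
screws tri [ 0.3962 -0.1747  0.1749] gap 0.0004 top@z [ 0.3962 -0.1753] scene@z [ 0.3993 -0.1802]
screws tri [ 0.3822 -0.0686  0.175 ] gap 0.0002 top@z [ 0.3823 -0.0687] scene@z [ 0.3852 -0.0734]
pad tri [ 0.4319 -0.1174  0.1581] gap 0.0005 top@z [ 0.4316 -0.1174] scene@z [ 0.4311 -0.1157]
tabtopedge tri [0.4434 0.1172 0.1011] gap 0.0025 top@z [0.4424 0.1166] scene@z [0.445  0.1172]
stopper tri [ 0.4649 -0.0387  0.1006] gap 0.0003 top@z [ 0.4659 -0.0386] scene@z [ 0.4704 -0.0464]
bottle tri [0.3925 0.0013 0.0964] gap 0.001 top@z [0.3922 0.0011] scene@z [ 0.3949 -0.0014]
```

Both cameras agree to 1–4 mm:
- **Window centre:** about (0.430, -0.118).
- **Pad:** (0.4316, -0.1165).
- **Yaw:** about 0.128.
- **Ram origin:** (0.473, -0.111), consistent with the tab measured at y = 230 and the stopper at y = 74 mm.

Next I'll go to the tab's outer side with the fingers closed.

```bash
cat >> h.py <<'E'
YAW=.128; O=np.array([.473,-.111]); R2=np.array([[np.cos(YAW),-np.sin(YAW)],[np.sin(YAW),np.cos(YAW)]])
Q=[np.cos(YAW/2),np.sin(YAW/2),0,0]
W=lambda x,y,z:np.r_[O+R2@[x,y],z]
def P():
    p=bot.state()["position"]; return np.r_[R2.T@(p[:2]-O),p[2]].round(4)
def F():
    f=bot.state()["ft_force"]; return np.r_[R2.T@f[:2],f[2]].round(2)
E
python3 - <<'E'
from h import *
print(bot.tcp_to_tips)
bot.close(20); print(bot.state()["grip_width"])
bot.move_to([.36,-.1,.32],Q); bot.move_to(W(0,275,0)*0+W(0,.275,.2),Q); bot.servo_line(W(0,.275,.085))
print(P(),F(),bot.state()["time"])
for n in("top","scene"): cv2.imwrite(f"pics/{n}1.png",bot.read_camera(n)[:,:,::-1])
a=cv2.imread("pics/top1.png")[165:245,235:385]; b=cv2.imread("pics/scene1.png")[190:290,235:385]
cv2.imwrite("pics/c1.png",cv2.resize(np.vstack([a,b]),None,fx=3.3,fy=3.3,interpolation=cv2.INTER_CUBIC))
E
```

```text
0.022
-4.120452002499099e-05
[0.0005 0.2751 0.0856] [-0.18 -0.14 -0.36] 8.025
```

View pics/c1.png

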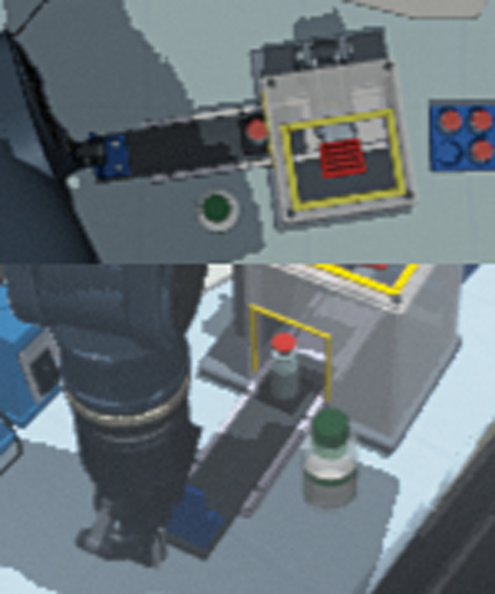

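The closed fingers stand just outside the tab, in line with it: about (95,155) beside the tab at (113,157) in the upper crop. Next I'll push in, watching the force.

Run:
```python
from h import *
bot.servo_line(W(0,.19,.085),vel=.08); print(P(),F())
y=.19
while y>.155:
    y-=.003; bot.servo_line(W(0,y,.085),vel=.05); f=F(); print(P(),f)
    if f[1]>12: break
bot.hold(.2); print(P(),F(),bot.state()["time"])
```

```text
[-0.0002  0.1901  0.0849] [0.45 0.17 0.6 ]
[-1.000e-04  1.871e-01  8.490e-02] [ 0.13  0.87 -0.83]
[-1.000e-04  1.839e-01  8.490e-02] [-0.05  0.87 -0.65]
[0.     0.1808 0.085 ] [-0.17  0.16 -0.31]
[1.000e-04 1.777e-01 8.500e-02] [ 0.02 -0.09 -0.05]
[1.000e-04 1.754e-01 8.510e-02] [-0.33  4.63  1.59]
[1.000e-04 1.752e-01 8.520e-02] [-0.66 22.94  2.11]
[1.000e-04 1.752e-01 8.520e-02] [-0.88 22.67  2.16] 11.0333
```

It hit the stop at y = 0.1752 m, where 0.175 was expected, so the carriage is home. Next I'll move above the window.

Run:
```python
from h import *
bot.servo_line(W(0,.2,.085)); bot.servo_line(W(0,.2,.28),vel=.25); bot.servo_line(W(-.042,0,.28),vel=.25)
bot.servo_line(W(-.042,0,.21),vel=.15); print(P(),F(),bot.state()["time"])
for n in("top","scene"): cv2.imwrite(f"pics/{n}2.png",bot.read_camera(n)[:,:,::-1])
a=cv2.imread("pics/top2.png")[165:245,255:405]; b=cv2.imread("pics/scene2.png")[145:245,265:415]
cv2.imwrite("pics/c2.png",cv2.resize(np.vstack([a,b]),None,fx=3.3,fy=3.3,interpolation=cv2.INTER_CUBIC))
```

```text
Traceback (most recent call last):
station.PlanningError: the arm cannot follow that straight line within its joint ranges
```

Run:
```python
from h import *
s=bot.state();print(P(),s["qpos"].round(3) if hasattr(s["qpos"],"round") else s["qpos"],s["time"])
for p in [(0,.2,.2),(0,.2,.28),(-.042,0,.28),(-.042,0,.23),(-.042,0,.16)]:
    q=bot.inverse_kinematics(W(*p),Q); print(p,None if q is None else np.round(q,2))
```

```text
[-0.0005  0.1996  0.2789] [ 0.192  0.112 -0.107  1.354 -0.    -3.077] 12.3
(0, 0.2, 0.2) [ 0.19  0.15 -0.27  1.15  0.   -3.08]
(0, 0.2, 0.28) [ 0.19  0.11 -0.1   1.36  0.   -3.08]
(-0.042, 0, 0.28) [-0.26  0.1  -0.12  1.35  0.    2.75]
(-0.042, 0, 0.23) [-0.26  0.11 -0.23  1.23  0.    2.75]
(-0.042, 0, 0.16) [-0.26  0.16 -0.36  1.05  0.    2.75]
```

The last joint sits near its limit. A half turn about z gives the same tool shape, so I'll use that.

```bash
cat >> h.py <<'E'
Q=[np.cos((YAW+np.pi)/2),np.sin((YAW+np.pi)/2),0,0]
E
python3 - <<'E'
from h import *
bot.move_to(W(-.042,0,.28),Q); print(np.round(bot.state()["qpos"],2))
bot.servo_line(W(-.042,0,.21),vel=.15); print(P(),F(),bot.state()["time"])
for n in("top","scene"): cv2.imwrite(f"pics/{n}2.png",bot.read_camera(n)[:,:,::-1])
a=cv2.imread("pics/top2.png")[165:245,255:405]; b=cv2.imread("pics/scene2.png")[145:245,265:415]
cv2.imwrite("pics/c2.png",cv2.resize(np.vstack([a,b]),None,fx=3.3,fy=3.3,interpolation=cv2.INTER_CUBIC))
print(proj("scene",W(-.042,0,.188)), proj("scene",W(-.042,0,.16)))
E
```

```text
[-0.26  0.1  -0.12  1.35  0.   -0.39]
[-0.0417 -0.      0.2105] [0.57 0.32 0.5 ] 15.2
[349.10659724 176.92387272] [348.76794293 184.87555636]
```

View pics/c2.png

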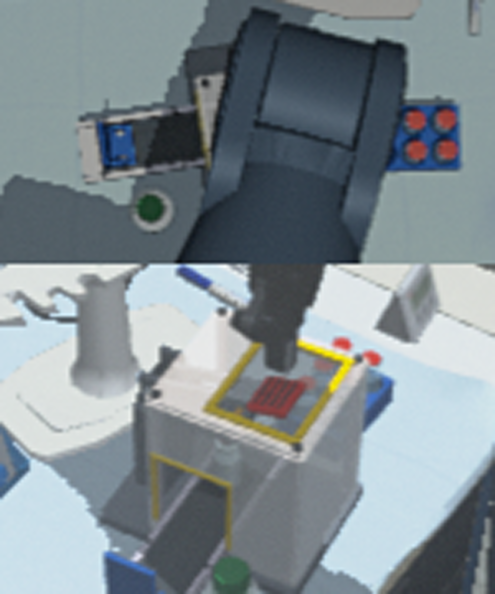

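The carriage is home and the fingertips are at scene (350,176), predicted (349,177). The pad is at (349,185), as predicted, so they are centred in the window. Next I'll press.

Run:
```python
from h import *
bot.servo_line(W(-.042,0,.186),vel=.08); print(P(),F())
z=.186
while z>.150:
    z-=.003; bot.servo_line(W(-.042,0,z),vel=.05); f=F(); print(P(),f)
    if f[2]>30 or max(abs(f[:2]))>10: break
bot.hold(.4); print(P(),F(),bot.state()["time"])
```

```text
[-0.042  -0.      0.1862] [ 0.19 -0.38  0.12]
[-0.0415 -0.0002  0.1836] [0.58 0.65 3.79]
[-0.0418 -0.0002  0.1804] [-0.27 -1.82  5.32]
[-0.042  -0.0002  0.1773] [-2.18 -1.34  5.25]
[-0.0421 -0.0002  0.1744] [-1.4  -1.36  6.62]
[-0.0423 -0.0002  0.1714] [-2.63 -0.89  7.81]
[-0.0424 -0.0002  0.1684] [-3.51 -0.78  7.65]
[-0.0426 -0.0002  0.1654] [-4.61 -1.63  8.54]
[-0.0427 -0.0002  0.1624] [-5.36 -1.53  8.46]
[-0.0427 -0.0002  0.1606] [-9.26  0.11 23.02]
[-0.0426 -0.0003  0.1598] [-18.69   4.69  52.96]
[-0.0426 -0.0003  0.1598] [-18.16   3.95  52.82] 18.65
```

The lever reached its stop at z = 0.160 (0.161 expected), with the force rising sharply. Next I'll withdraw and push the carriage out from inside.

Run:
```python
from h import *
bot.servo_line(W(-.042,0,.186),vel=.08); bot.servo_line(W(-.042,0,.28),vel=.15); print(F())
bot.servo_line(W(0,.133,.28),vel=.15)
z=.28
for z in (.16,.12,.097): bot.servo_line(W(0,.133,z),vel=.1); print(P(),F())
bot.servo_line(W(0,.205,.097),vel=.06); print(P(),F())
y=.205
while y<.235:
    y+=.003; bot.servo_line(W(0,y,.097),vel=.05); f=F(); print(P(),f)
    if f[1]<-12: break
bot.servo_line(W(0,y-.012,.097),vel=.08); bot.servo_line(W(0,y-.012,.25),vel=.2)
bot.move_to([.3,.1,.32],Q); print(bot.state()["time"])
for n in("top","scene"): cv2.imwrite(f"pics/{n}3.png",bot.read_camera(n)[:,:,::-1])
a=cv2.imread("pics/top3.png")[165:245,255:405]; b=cv2.imread("pics/scene3.png")[150:285,265:415]
cv2.imwrite("pics/c3.png",cv2.resize(np.vstack([a,b]),None,fx=2.7,fy=2.7,interpolation=cv2.INTER_CUBIC))
```

```text
[-0.39 -1.2   0.05]
[0.0004 0.1329 0.1605] [1.09 0.88 0.2 ]
[0.0002 0.133  0.1203] [-0.46  1.06  0.85]
[0.     0.133  0.0973] [-0.17 -0.64  0.53]
[-0.0004  0.2049  0.0968] [-0.26  0.01  0.55]
[-0.0003  0.208   0.0969] [-0.15 -1.57 -0.61]
[-1.000e-04  2.112e-01  9.690e-02] [-0.78 -0.84  0.65]
[1.000e-04 2.143e-01 9.700e-02] [ 0.47 -0.95 -0.4 ]
[1.000e-04 2.168e-01 9.700e-02] [-0.27 -4.26  0.44]
[0.     0.2172 0.097 ] [  0.23 -20.65   2.2 ]
27.825
```

View pics/c3.png

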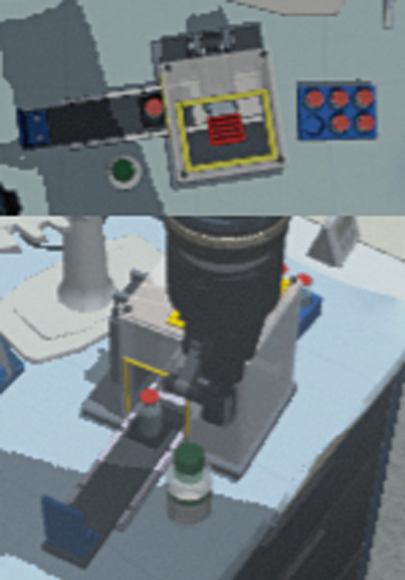

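The tab is back at its outer position, at (33,128) in the upper crop. The pad is up at (226,130), the stopper sits lower on the vial at (149,396), and the bottle and block have not moved. Handing in.

```bash
python3 -c "
from h import *
print(bot.finish_job(),bot.state()['time'])"
```

```text
the job is handed in; nothing more can be done
the job is handed in; nothing more can be done
```

The job is handed in, but no verdict came back: the carriage went home and back out to its stops, the lever was pressed to its stop and came back up, the stopper looks seated in the last picture, and I saw no sign of touching the guard or moving the bottle or block; I did not check the timer.

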